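# Clear the marking jig and latch a housing against its stop

### The job

Take the small bench brush and sweep the three acrylic offcuts off the open side of the loading jig's bed, touching them with the brush only and leaving the housing where it is meanwhile, then put the brush down on the table beside the jig. Next, without picking it up, push the housing along its channel fully home against the stop and hold it pressed there until the slow spring plunger at the side has come right out behind it, then let go so that it stays latched. Leave the tumbler, bottle and carton where they stand.

Things in the scene. Friction and masses are not known exactly. Their poses are not given: they have to be found in the camera images.
- jig: Fixed loading jig: a plywood bed, top 18 mm above the table, with dark dots, an aluminium stop across its far end, and a channel for the housing. Origin on the table under the bed; +x is the push direction (away from the robot), +y to the left of it. The bed spans x -140 to +150, y -66 to +52 mm (all jig positions here are in this frame, in mm).
- stop_face (a point): middle of the stop's face, at jig (110, 0), 13 mm above the bed; the stop is 30 mm tall above the bed
- bed_edge (a point): middle of the bed's open right-hand edge, at jig (55, -66), level with the bed's top. Between x +14 and +97 nothing stands on this side: sweep out here, towards -y; beyond is an 18 mm drop to the table. Either side of the opening stand guides 16 mm tall above the bed, y -41 to -59 or -66: at x -122 to -17, +3 to +14 and +97 to +110.
- fence_top (a point): middle of the top of the fence along the left side of the channel: 16 mm tall above the bed, inner face at y +41, outer +52, from x -125 to +110
- plunger_block (a point): top centre of the plunger's block, 46 x 48 mm, 32 mm tall above the bed, right of the channel at jig (-8, -92); a black tail knob behind it reaches y -158
- housing: dark metal box 110 (x) x 80 (y) x 26 mm, 0.3 kg, bright lid panel; origin at the centre of its underside, axes as the jig's. Lies in the channel (1.5 mm play), front 84 to 94 mm short of the stop. Home: origin at jig x +55, front on the stop, rear face at x 0. Push the middle of its rear (-x) face: it slides easily (1 to 2 N), and takes 6 to 12 N in the last 8 mm against the ejector.
- plunger (a joint): spring plunger, a 12 mm steel pin that moves in y across the channel from the right at jig x -8, 13 mm above the bed. In m: 0 = fully out, about 0.012 = held back by the housing's side (start). Spring 2 N, slow damper: only with the housing within about 2 mm of the stop does it come out behind its rear right corner, by itself in 2 to 3 s; it then blocks the housing's way back.
- plunger_nose (a point): centre of the plunger's nose; at jig y = -28 mm when fully out, about -40 when pushed back
- ejector (a joint): sprung ejector pin of 14 mm diameter in the stop's face, at jig y = -10 mm, 13 mm above the bed. Value in m: 0 = out (8 mm proud of the stop's face), 0.008 = flush. Pushes back with 6 to 8.5 N, so a housing that is not latched is pushed away from the stop when let go. With the housing latched it reads about 0.005 to 0.008.
- brush: small bench brush standing on its bristles on the table: a wooden block handle 60 x 24 mm, 32 mm tall, on top of a dark bristle pad 56 x 20 mm, 30 mm tall (treat as stiff); 62 mm tall in all, 0.1 kg. Origin at the centre of the underside of the bristles, x axis along its length. Pick it from above across its 24 mm width. It stands on the robot's left or right, where the tumbler is not.
- offcut_a: acrylic offcut, a chunky white block 16 x 13 x 14 mm, 12 g; origin at its centre; lies on the jig bed between housing and stop at the start
- offcut_b: acrylic offcut, a chunky white block 14 x 14 x 12 mm, 12 g; origin at its centre; lies on the jig bed between housing and stop at the start
- offcut_c: acrylic offcut, a chunky white block 17 x 12 x 13 mm, 12 g; origin at its centre; lies on the jig bed between housing and stop at the start
- tumbler: steel tumbler with black sleeve, 70 mm across, 128 mm tall, origin under its centre; bystander, to the left or right
- bottle: white bottle, 60 mm across, 150 mm tall, origin under its centre; bystander, far right
- carton: carton 90 x 90 x 70 mm, origin under its centre; bystander, far left
Not all that is in view belongs to the job. Of the things like the housing, leave any that is yellow; of the rest the larger one is meant.

How it is judged (in metres and radians):
On the way, in this order (a step that is already met when the one before it is completed fails the run):
1. all three offcuts are off the bed while the housing is still at least 50 mm short of the stop ((y of offcut_a in the frame of jig below -0.066 m or height (world z) of offcut_a below 0.014 m) and (y of offcut_b in the frame of jig below -0.066 m or height (world z) of offcut_b below 0.014 m) and (y of offcut_c in the frame of jig below -0.066 m or height (world z) of offcut_c below 0.014 m) and x of housing in the frame of jig below 0.005 m), for 0.2 s.
2. the housing is pressed home, within 2 mm of the stop, with the plunger still back (x of housing in the frame of jig above 0.053 m and value of joint plunger above 0.006 m), for 0.2 s.
At the end, for the whole second after the job is handed in: The housing lies flat and straight in the channel within 4 mm of the stop, at rest; the plunger is out behind it (within 3 mm of fully out); all three offcuts are off the bed; the brush stands or lies on the table, at rest (x of housing in the frame of jig above 0.051 m and y of housing in the frame of jig between -0.004 and 0.004 m and angle between the x axis of housing and the x axis of jig, either way round below 0.05 rad and angle between housing's own z axis and vertical below 0.05 rad and value of joint plunger below 0.003 m and linear speed of housing below 0.01 m/s and (y of offcut_a in the frame of jig below -0.066 m or height (world z) of offcut_a below 0.014 m) and (y of offcut_b in the frame of jig below -0.066 m or height (world z) of offcut_b below 0.014 m) and (y of offcut_c in the frame of jig below -0.066 m or height (world z) of offcut_c below 0.014 m) and height (world z) of brush below 0.016 m and linear speed of brush below 0.02 m/s); the robot touches nothing.
It fails at once if an offcut touched by the robot itself rather than the brush (contact force between any of the arm, the fingers and offcut_a above 0.3 N or contact force between any of the arm, the fingers and offcut_b above 0.3 N or contact force between any of the arm, the fingers and offcut_c above 0.3 N).
It fails at once if the housing lifted out of its channel (z of housing in the frame of jig above 0.034 m).
It fails at once if tumbler, bottle or carton moved more than 30 mm or tipped (distance of any of tumbler, bottle, carton from where it was at the start of the episode above 0.03 m or angle between any of tumbler, bottle, carton's own z axis and vertical above 0.3 rad).
It also fails if it takes over 72 s, if anything falls off the work surface, if the arm or the gripper's body presses on something with over 40 N, if the wrist force passes 120 N, or if a joint passes its speed limit or range.

### The arm

A 7-joint arm with a two-finger parallel gripper is mounted at the origin on the work surface. World frame = base frame: x ahead of the robot, y to its left, z up, the work surface at z = 0. Lengths are in mm, angles in rad, forces in N, time in s.
With the tool pointing down it reaches from about 400 to 875 mm from the base axis. Payload 4.4 kg.
Tool frame: the origin (TCP) lies at the very end of the fingers, on their centre line; the grasp point (between the pads) lies 19 mm behind it; z points along the fingers, y is the line along which they close (so a half turn about z gives the same grasp; the last joint's range is limited). The gripper opens to 85 mm and grips with 20 to 120 N. Pads are 22 mm wide; open, the fingers measure 114 mm over their backs; the gripper's body (76 mm by 85 mm) begins 54 mm behind the grasp point. The pads swing forward as they close: fully open they stand 13 mm farther back than shut.
Start: joints at [-1.36, 0.628, 0.038, 1.517, -0.027, 0.996, -0.02], TCP at [177.607, 625.279, 231.313] pointing down, gripper open.
Joint ranges: [-3.06, 3.06], [-0.37, 2.12], [-1.25, 1.32], [0.18, 2.47], [-1.1, 4.24], [0.23, 1.98], [-2.94, 2.94]. Speed limits (rad/s): [2.57, 2.57, 3.14, 3.14, 3.14, 3.14, 3.14].

### API

Orientations are given as [roll, pitch, yaw] about the fixed x, y, z axes, in that order (R = Rz(yaw) Ry(pitch) Rx(roll)).
In Python, from cell import status, get_image, ctrl, models gives the robot as it stands.
- The arm moves only by the shell command python3 -m handwheel 'ROWS' [OPENING]. ROWS is JSON, a list of rows, each an object with "delta_pos": the shift along the world's x, y, z in cm, a list of three; "yaw": the turn about the world's z in rad. A call has 1 to 10 rows; each row shifts and turns the commanded pose from where the row before left it; what a row does not reach is not made up. A row lasts 1/12 s, in which the tool goes at most 41.7 mm and 7.16 degrees, less where a joint would pass 70% of its speed; a pose out of reach is approached as far as the arm can. A call is refused whole if a number of a shift passes 4.17 or a number of a turn 0.125, either way. A call with a gripper value outside its range is refused whole. OPENING is the opening, from -1 (shut) to 1 (fully open), set as the call begins (- or left out, the last holds). The fingers move at their own pace and stop on an object; the grip force is fixed at half the most. Time passes only in rows, so rows that do not move let the fingers close. It gives the time, the measured TCP pose, the force, the opening and the grip force at its end, in the units of the state.
- status.read_state(): the state, without advancing time (a new reading comes with each control period).
- get_image(name): name is "side" or "top" or "wrist"; returns a dict with "color" (420x560x3 uint8, red, green, blue), "z_map" (420x560 float32, mm along the optical axis (not along the pixel's ray), 0 where there is no reading), "fx", "fy", "cx", "cy" (pixels), "position" and "rotation" of the camera in the world; the wrist camera has in their place "hand_eye" (4x4, takes a point from camera to tool coordinates, whose origin is the TCP and whose axes are the flange's). Camera axes: x right, y up, looking along -z (the intrinsics and any distortion apply to the point x, -y, -z); pixel columns grow to the right and rows downward; lengths in mm; the calibration is good to about 2 mm. The wrist camera is an equidistant fisheye: a pixel r from the principal point sees the ray r / f radians off the axis. A picture is of the moment at which its call begins: read the wrist's pose just before it.
- ctrl.finish_job(): hands the job in; it is judged then, once.
Trained networks look in a picture, given as the dict that the camera call returned (one of the last four; its "shot" number tells which), for a name from the list of things; names that differ only in an ending like _2 or _b are one class to them, and where a whole thing is asked for, a point or a joint stands for the part that bears it (a point fixed in the world has none). Each returns a list of dicts, best first, with "score" (0 to 1); they miss things now and then, are a little off and sometimes report something else, mostly with a low value. They report only what shows in the picture. A call takes as long as a camera call. They do not tell look-alikes from the thing itself.
- models.boxes_of(picture, name): "rect" ([left, top, right, bottom] in pixels, round what is visible of it).
The state is a dict: "clock": time; "qpos": joint angles; "qd": joint speeds; "tau": joint torques, N m; "eef_pos": TCP position; "tool_rot": TCP orientation; "force": force on the tool from outside, world axes, zero at the start; "torque": the same for the moment, N m; "width": finger opening in mm; "gripper_force": force on a finger pad.
Only numpy, scipy, OpenCV 4.12 (cv2) and the standard library are available. Lean on these libraries where they do the work, as an engineer would, in place of code of your own. Each camera call takes 0.05 s, during which the arm holds its last target. There are 200 camera calls.

## Working session

There is one attempt and no reset: what is moved stays moved. The work goes in short steps, Python scripts to look and compute and a shell command to move; the robot and the scene stay as the last step left them, time stands still between calls to the robot, and variables do not carry over. Pictures are saved under pics/ and viewed, at most 10 in all, crops included, and the job is handed in when it is done.

```bash
mkdir -p pics
cat > h.py <<'E'
import numpy as np,cv2
from cell import status,get_image,ctrl,models
def pts(im):
    z=im["z_map"].astype(float);v,u=np.mgrid[:z.shape[0],:z.shape[1]]
    c=np.stack([(u-im["cx"])/im["fx"]*z,-(v-im["cy"])/im["fy"]*z,-z],-1)
    return c@np.array(im["rotation"]).T+np.array(im["position"])
def save(im,n,crop=None,s=1):
    a=im["color"][...,::-1]
    if crop: a=a[crop[1]:crop[3],crop[0]:crop[2]]
    cv2.imwrite("pics/"+n,cv2.resize(a,None,fx=s,fy=s))
E
python3 - <<'E'
from h import *
t=get_image("top");s=get_image("side")
save(t,"top.png",None,1.4);save(s,"side.png")
np.savez("t.npz",P=pts(t),c=t["color"])
print({k:t[k] for k in("fx","position","rotation")},t.keys())
P=pts(t)
for n in["housing","brush","offcut_a","tumbler","bottle","carton","jig","plunger_block","stop_face","plunger_nose"]:
    try:
        for b in models.boxes_of(t,n)[:5]:
            r=np.array(b["rect"]);u,v=int((r[0]+r[2])/2),int((r[1]+r[3])/2)
            print(n,round(b["score"],2),r.round(),P[v,u].round())
    except Exception as e:print(n,e)
E
```

```text
Traceback (most recent call last):
  File "h.py", line 6, in pts
    return c@np.array(im["rotation"]).T+np.array(im["position"])
           ~~~~~~~~~~~~~~~~~~~~~~~~~~~~^~~~~~~~~~~~~~~~~~~~~~~~~
ValueError: operands could not be broadcast together with shapes (420,560) (3,)
```

View pics/top.png

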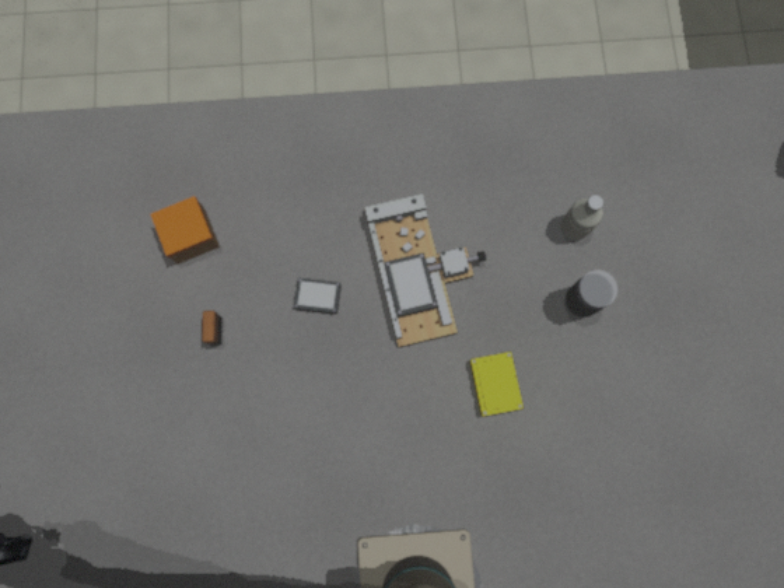

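View pics/side.png

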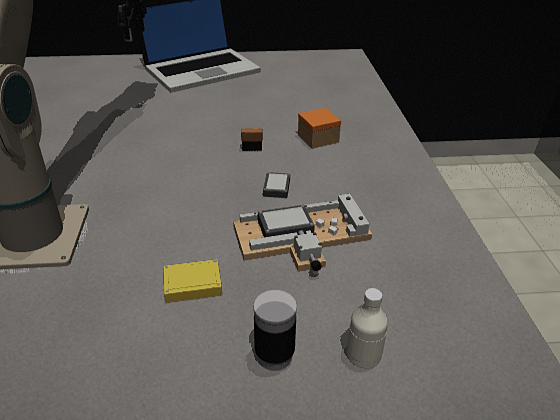

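The top view (display pixels) shows the housing in the jig channel at (410,285), a smaller look-alike at (318,295), a yellow one at (497,384), the brush at (210,327) and white offcuts at about (405,232), (420,235) and (407,248). The carton (orange, about the brush's colour) is at (185,228). I choose the larger non-yellow housing, the one in the channel.

```bash
python3 - <<'E'
import re
s=open('h.py').read()
s=s.replace('np.array(im["rotation"]).T','rot(im["rotation"]).T').replace('def pts','''from scipy.spatial.transform import Rotation as Ro
def rot(r):
    r=np.array(r,float)
    return r if r.shape==(3,3) else Ro.from_euler("xyz",r).as_matrix() if r.size==3 else Ro.from_quat(r).as_matrix()
def pts''')
open('h.py','w').write(s)
E
python3 - <<'E'
from h import *
t=get_image("top");s=get_image("side")
print({k:t[k] for k in("fx","fy","position","rotation")},t.keys())
P=pts(t);Q=pts(s)
np.savez("t.npz",P=P,c=t["color"],Q=Q,d=s["color"])
save(t,"crop.png",(130,130,360,260),3.4)
for m,im,X in(("top",t,P),("side",s,Q)):
  for n in["housing","brush","offcut_a","tumbler","carton","jig","plunger_block"]:
    try:
        for b in models.boxes_of(im,n)[:4]:
            r=np.array(b["rect"]);u,v=int((r[0]+r[2])/2),int((r[1]+r[3])/2)
            print(m,n,round(b["score"],2),r.round(),X[v,u].round())
    except Exception as e:print(n,e)
print(status.read_state())
E
```

```text
{'fx': 492.26752621922964, 'fy': 492.26752621922964, 'position': array([ 274.02424715,   19.61777268, 1337.21550882]), 'rotation': array([ 0.21421652, -0.00590348, -1.64437165])} dict_keys(['color', 'z_map', 'fx', 'fy', 'cx', 'cy', 'position', 'rotation', 'shot'])
top housing 0.92 [210. 203. 245. 227.] [548. 150.  22.]
top housing 0.73 [275. 182. 312. 228.] [555. -30.  48.]
top housing 0.73 [334. 251. 375. 295.] [ 366. -178.   30.]
top housing 0.3 [263. 140. 349. 251.] [581. -67.  43.]
top brush 0.88 [145. 222. 158. 249.] [499. 348.  57.]
top offcut_a 0.66 [259. 138. 351. 247.] [588. -65.  47.]
top offcut_a 0.17 [402. 141. 429. 171.] [ 651. -356.  110.]
top tumbler 0.83 [402. 192. 442. 224.] [ 505. -348.  134.]
top carton 0.94 [110. 142. 155. 190.] [691. 393.  67.]
top carton 0.54 [260. 139. 350. 249.] [584. -62.  44.]
top jig 0.79 [262. 140. 347. 248.] [584. -62.  44.]
top plunger_block 0.91 [261. 140. 347. 248.] [584. -62.  44.]
side housing 0.78 [263. 171. 288. 198.] [556. 139.  20.]
side housing 0.75 [259. 204. 316. 239.] [567. -43.  44.]
side housing 0.6 [164. 264. 221. 302.] [ 
[... 369 characters left out ...]
.9, 'qpos': array([-1.35980092,  0.62833615,  0.03851722,  1.51738244, -0.02700159,
        0.9962788 , -0.02000645]), 'qd': array([ 3.79778691e-04,  1.10422721e-03,  4.18566605e-04,  5.62449618e-04,
       -3.83237781e-05,  4.44013556e-04, -8.00370916e-05]), 'tau': array([ 9.03173914e-04, -5.63265896e+01,  1.22579847e+00, -1.93779606e+01,
        1.09212103e-02,  1.40459579e-03, -3.43894828e-05]), 'eef_pos': array([177.62086074, 625.29987795, 231.36078021]), 'tool_rot': array([ 3.14147938e+00, -3.30066364e-05,  2.86475139e+00]), 'force': array([-0.40904945, -1.05521004, -0.12343811]), 'torque': array([-0.01360969, -0.02376279, -0.0046797 ]), 'gripper_force': 0.0, 'width': 85.55043496050385}
```

View pics/crop.png

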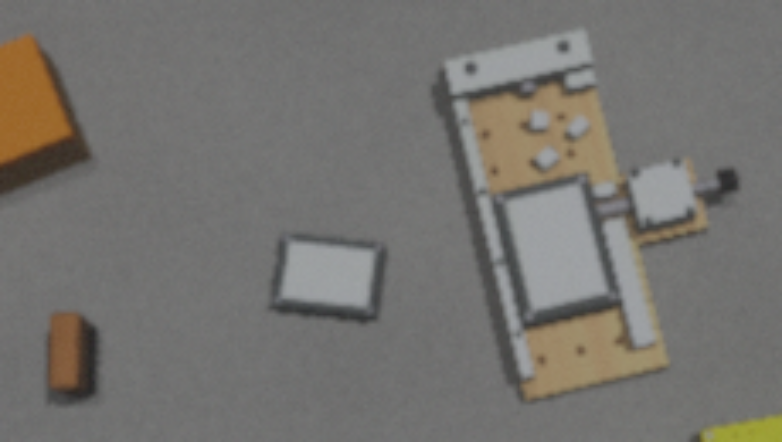

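The crop shows the lidded dark housing between fence and guides at (555,250). The offcuts are at (540,120), (577,127) and (545,158), and the brush top is at (68,352). Next I fit poses from the depth.

```bash
cat > fit.py <<'E'
from h import *
from scipy.optimize import differential_evolution as DE
d=np.load("t.npz")
R=[(-140,150,-66,52,18),(-125,110,41,52,34),(-122,-17,-62,-41,34),(3,14,-59,-41,34),(97,110,-59,-41,34),(110,150,-66,52,48),(-31,15,-116,-68,50)]
def toj(X,p):
    c,s=np.cos(p[2]),np.sin(p[2]);q=X[:,:2]-p[:2]
    return np.c_[q@[c,s],q@[-s,c]]
def H(q,hx):
    z=np.zeros(len(q))
    for a,b,e,f,h in R+[(hx-55,hx+55,-40,40,44)]:
        m=(q[:,0]>a)&(q[:,0]<b)&(q[:,1]>e)&(q[:,1]<f);z[m]=np.maximum(z[m],h)
    return z
for k in("P","Q"):
    P=d[k].reshape(-1,3);P=P[(P[:,0]>400)&(P[:,0]<800)&(P[:,1]>-220)&(P[:,1]<90)&(P[:,2]>-20)&(P[:,2]<70)]
    f=lambda p:np.minimum(abs(P[:,2]-p[4]-H(toj(P,p),p[3])),12).mean()
    r=DE(f,[(520,640),(-110,10),(-.1,.5),(-35,-25),(-4,4)],seed=1,maxiter=120)
    print(k,r.x.round(3),r.fun,len(P));
    if k=="P":p=r.x
    q=toj(P,r.x);m=(q[:,0]>35)&(q[:,0]<95)&(q[:,1]>-60)&(q[:,1]<35)&(P[:,2]-r.x[4]>25)&(P[:,2]-r.x[4]<36)
    from scipy.cluster.hierarchy import fcluster,linkage
    l=fcluster(linkage(q[m]),4.5,"distance")
    for i in set(l):
        if (l==i).sum()>3:print("offcut jig",q[m][l==i].min(0).round(),q[m][l==i].max(0).round(),(l==i).sum())
    A=d[k].reshape(-1,3);m=(A[:,2]>50)&(A[:,2]<70)&(abs(A[:,0]-500)<60)&(abs(A[:,1]-350)<60)
    print("brush",cv2.minAreaRect(A[m,:2].astype(np.float32)),A[m,2].mean(),m.sum())
    A=A[(abs(A[:,0]-505)<70)&(abs(A[:,1]+370)<70)&(A[:,2]>60)];print("tumbler",A[:,:2].min(0),A[:,:2].max(0))
E
python3 fit.py
```

```text
P [ 5.9157e+02 -2.7314e+01  1.6300e-01 -3.0958e+01  6.4200e-01] 2.773345795831718 15329
offcut jig [ 72. -21.] [86. -5.] 29
offcut jig [ 58. -51.] [ 73. -34.] 27
offcut jig [ 38. -20.] [55. -3.] 27
brush ((505.0967102050781, 352.2832336425781), (23.316326141357422, 60.75899124145508), 87.71744537353516) 60.975086455018904 224
tumbler [ 475.19221833 -398.87813765] [ 544.49010942 -329.0806606 ]
Q [ 5.94128e+02 -2.55370e+01  1.62000e-01 -3.04430e+01 -5.44000e-01] 2.7992098463300286 16739
offcut jig [ 38. -23.] [56. -2.] 45
offcut jig [ 71. -22.] [86. -6.] 31
offcut jig [ 57. -55.] [ 75. -35.] 41
brush ((507.6017150878906, 353.1165466308594), (30.465675354003906, 58.643035888671875), 89.35196685791016) 58.29354798262681 153
tumbler [ 477.65578178 -399.32987785] [ 546.58133914 -328.02573083]
```

```bash
python3 -m handwheel '[{"delta_pos":[2.7,-2.2,-0.5],"yaw":0.025},{"delta_pos":[2.7,-2.2,-0.5],"yaw":0.025},{"delta_pos":[2.7,-2.2,-0.5],"yaw":0.025},{"delta_pos":[2.7,-2.2,-0.5],"yaw":0.025},{"delta_pos":[2.7,-2.2,-0.5],"yaw":0.025},{"delta_pos":[2.7,-2.2,-0.5],"yaw":0.025},{"delta_pos":[2.7,-2.2,-0.5],"yaw":0.025},{"delta_pos":[2.7,-2.2,-0.5],"yaw":0.025},{"delta_pos":[2.7,-2.2,-0.5],"yaw":0.025},{"delta_pos":[2.7,-2.2,-0.5],"yaw":0.025}]' 1
```

```text
clock: 1.73
eef_pos: [448.9, 404.1, 181.3]
tool_rot: [3.141, 0.0, 3.116]
force: [0.4, -0.1, -0.1]
width: 85.4
gripper_force: 0.0
```

```bash
python3 -m handwheel '[{"delta_pos":[2.85,-2.6,0]},{"delta_pos":[2.85,-2.55,0]},{"delta_pos":[0,0,-2.5]},{"delta_pos":[0,0,-2.5]},{"delta_pos":[0,0,-2.5]},{"delta_pos":[0,0,-2.5]},{"delta_pos":[0,0,-2]},{"delta_pos":[0,0,-1.5]},{"delta_pos":[0,0,-1.3]},{"delta_pos":[0,0,0]}]' 1 && python3 -m handwheel '[{"delta_pos":[0,0,0]},{"delta_pos":[0,0,0]},{"delta_pos":[0,0,0]},{"delta_pos":[0,0,0]},{"delta_pos":[0,0,0]},{"delta_pos":[0,0,0]},{"delta_pos":[0,0,0]},{"delta_pos":[0,0,0]},{"delta_pos":[0,0,0]}]' -1
```

```text
schema error: expected keys delta_pos, yaw
```

```bash
python3 -m handwheel '[{"delta_pos":[2.85,-2.6,0],"yaw":0},{"delta_pos":[2.85,-2.55,0],"yaw":0},{"delta_pos":[0,0,-2.5],"yaw":0},{"delta_pos":[0,0,-2.5],"yaw":0},{"delta_pos":[0,0,-2.5],"yaw":0},{"delta_pos":[0,0,-2.5],"yaw":0},{"delta_pos":[0,0,-2],"yaw":0},{"delta_pos":[0,0,-1.5],"yaw":0},{"delta_pos":[0,0,-1.3],"yaw":0},{"delta_pos":[0,0,0],"yaw":0}]' 1 && python3 -m handwheel '[{"delta_pos":[0,0,0],"yaw":0},{"delta_pos":[0,0,0],"yaw":0},{"delta_pos":[0,0,0],"yaw":0},{"delta_pos":[0,0,0],"yaw":0},{"delta_pos":[0,0,0],"yaw":0},{"delta_pos":[0,0,0],"yaw":0},{"delta_pos":[0,0,0],"yaw":0},{"delta_pos":[0,0,0],"yaw":0},{"delta_pos":[0,0,0],"yaw":0}]' -1
```

```text
clock: 2.57
eef_pos: [503.2, 352.8, 30.7]
tool_rot: [-3.139, -0.003, 3.115]
force: [-0.3, -0.6, -0.9]
width: 85.1
gripper_force: 0.0
clock: 3.32
eef_pos: [505.2, 354.2, 34.3]
tool_rot: [3.141, 0.001, 3.115]
force: [-0.5, -0.1, 5.8]
width: 23.4
gripper_force: 59.4
```

```bash
python3 -m handwheel '[{"delta_pos":[0,0,2],"yaw":0},{"delta_pos":[0,0,3],"yaw":0},{"delta_pos":[0,0,3],"yaw":0},{"delta_pos":[0,0,2],"yaw":0}]' && python3 -m handwheel '[{"delta_pos":[1.45,-3.5,0],"yaw":0.019},{"delta_pos":[1.45,-3.5,0],"yaw":0.019},{"delta_pos":[1.45,-3.5,0],"yaw":0.019},{"delta_pos":[1.45,-3.5,0],"yaw":0.019},{"delta_pos":[1.45,-3.5,0],"yaw":0.019},{"delta_pos":[1.45,-3.5,0],"yaw":0.019},{"delta_pos":[1.45,-3.5,0],"yaw":0.019},{"delta_pos":[1.45,-3.5,0],"yaw":0.019},{"delta_pos":[1.45,-3.5,0],"yaw":0.019},{"delta_pos":[1.45,-3.5,0],"yaw":0.019}]' && python3 -m handwheel '[{"delta_pos":[0,0,0],"yaw":0},{"delta_pos":[0,0,0],"yaw":0}]'
python3 - <<'E'
from h import *
st=status.read_state();t=get_image("top");s=get_image("side")
for k,P in(("t",pts(t).reshape(-1,3)),("s",pts(s).reshape(-1,3))):
    for lo,hi in((68,82),(82,98),(98,114)):
        m=(abs(P[:,0]-650)<70)&(abs(P[:,1]-3)<60)&(P[:,2]>lo)&(P[:,2]<hi)
        A=P[m]
        if len(A)>3: print(k,lo,len(A),A.min(0).round(),A.max(0).round())
print(st["eef_pos"],st["tool_rot"],st["qpos"].round(2))
save(s,"s2.png",(200,120,420,290),3.5)
E
```

```text
clock: 3.65
eef_pos: [505.1, 354.2, 135.6]
tool_rot: [3.14, 0.002, 3.115]
force: [0.7, 0.4, -0.8]
width: 23.1
gripper_force: 59.0
clock: 4.48
eef_pos: [649.7, 1.8, 133.1]
tool_rot: [3.142, -0.001, -2.978]
force: [0.7, 0.5, -0.5]
width: 22.5
gripper_force: 59.1
clock: 4.65
eef_pos: [649.8, -0.8, 132.7]
tool_rot: [-3.14, -0.001, -2.985]
force: [-0.1, 1.0, -1.4]
width: 23.1
gripper_force: 59.2
s 82 8 [624.  -7.  95.] [677.   3.  98.]
s 98 151 [622. -14.  98.] [680.   8. 114.]
[649.79869796  -0.76310148 132.72677764] [-3.13975064e+00 -8.43820700e-04 -2.98485866e+00] [ 0.04  0.74 -0.14  1.6   0.14  0.81  1.57]
```

View pics/s2.png

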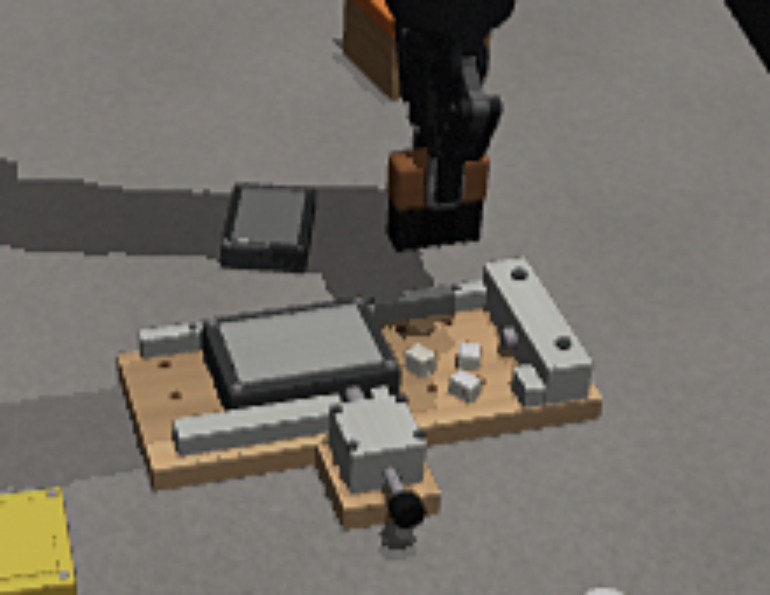

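The brush hangs straight in the grip above the channel at (437,200), with the offcuts at (420,358), (468,353) and (465,385). I lower it behind them.

```bash
python3 -m handwheel '[{"delta_pos":[0.1,0.4,0],"yaw":0},{"delta_pos":[0,0,-1.5],"yaw":0},{"delta_pos":[0,0,-2],"yaw":0},{"delta_pos":[0,0,-2],"yaw":0},{"delta_pos":[0,0,-1],"yaw":0},{"delta_pos":[0,0,-0.5],"yaw":0},{"delta_pos":[0,0,-0.2],"yaw":0},{"delta_pos":[0,0,-0.2],"yaw":0},{"delta_pos":[0,0,0],"yaw":0},{"delta_pos":[0,0,0],"yaw":0}]'
python3 - <<'E'
from h import *
t=get_image("top");s=get_image("side");save(s,"s3.png",(280,170,400,260),5)
print(status.read_state()["eef_pos"])
E
```

```text
clock: 5.58
eef_pos: [651.3, 7.9, 60.2]
tool_rot: [-3.141, 0.002, -2.978]
force: [0.4, -0.0, -1.3]
width: 23.0
gripper_force: 59.2
[651.1942807    7.75475281  60.17183878]
```

View pics/s3.png

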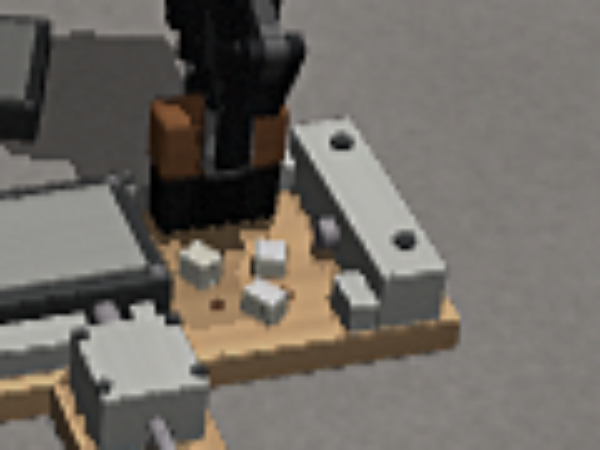

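The brush is down inside the channel, behind all three offcuts (white, at (200,262), (270,258) and (265,302)). I lower it a bit more and sweep.

```bash
python3 -m handwheel '[{"delta_pos":[0,0,-0.3],"yaw":0},{"delta_pos":[0,0,-0.2],"yaw":0},{"delta_pos":[0,0,0],"yaw":0},{"delta_pos":[0,0,0],"yaw":0}]' && python3 -m handwheel '[{"delta_pos":[0.11,-0.69,0],"yaw":0},{"delta_pos":[0.11,-0.69,0],"yaw":0},{"delta_pos":[0.11,-0.69,0],"yaw":0},{"delta_pos":[0.11,-0.69,0],"yaw":0},{"delta_pos":[0.11,-0.69,0],"yaw":0},{"delta_pos":[0.11,-0.69,0],"yaw":0},{"delta_pos":[0.11,-0.69,0],"yaw":0},{"delta_pos":[0,0,0],"yaw":0}]'
python3 - <<'E'
from h import *
s=get_image("side");save(s,"s4.png",(280,170,400,260),5)
E
```

```text
clock: 6.02
eef_pos: [650.4, 7.7, 54.1]
tool_rot: [3.142, -0.0, -2.978]
force: [-0.0, -0.4, -0.8]
width: 23.3
gripper_force: 59.2
clock: 6.68
eef_pos: [658.5, -43.5, 54.3]
tool_rot: [-3.14, -0.0, -2.981]
force: [0.0, -0.5, -0.5]
width: 23.0
gripper_force: 59.2
```

View pics/s4.png

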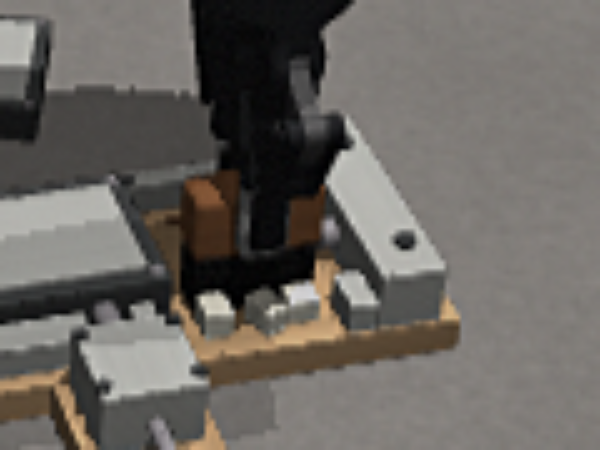

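All three are in front of the bristles (at (215,312), (268,312) and (300,300)), clear of the guide at (355,300). Continuing the sweep.

```bash
python3 -m handwheel '[{"delta_pos":[0.11,-0.69,0],"yaw":0},{"delta_pos":[0.11,-0.69,0],"yaw":0},{"delta_pos":[0.11,-0.69,0],"yaw":0},{"delta_pos":[0.11,-0.69,0],"yaw":0},{"delta_pos":[0.11,-0.69,0],"yaw":0},{"delta_pos":[0.11,-0.69,0],"yaw":0},{"delta_pos":[0.11,-0.69,0],"yaw":0},{"delta_pos":[0.11,-0.69,0],"yaw":0},{"delta_pos":[0.11,-0.69,0],"yaw":0},{"delta_pos":[0,0,0],"yaw":0}]' && python3 -m handwheel '[{"delta_pos":[0,0,2],"yaw":0},{"delta_pos":[0,0,4],"yaw":0},{"delta_pos":[0,0,3],"yaw":0},{"delta_pos":[-0.6,3.6,0],"yaw":0},{"delta_pos":[-0.6,3.6,0],"yaw":0},{"delta_pos":[-0.6,3.6,0],"yaw":0},{"delta_pos":[-0.6,3.6,0],"yaw":0},{"delta_pos":[-0.6,3.6,0],"yaw":0},{"delta_pos":[-0.2,1.0,0],"yaw":0},{"delta_pos":[0,0,0],"yaw":0}]'
python3 - <<'E'
from h import *
s=get_image("side");save(s,"s5.png",(220,160,400,290),4.4)
E
```

```text
clock: 7.57
eef_pos: [668.3, -105.5, 54.3]
tool_rot: [-3.14, -0.0, -2.981]
force: [0.8, -1.0, -0.9]
width: 23.1
gripper_force: 59.2
clock: 8.4
eef_pos: [634.9, 94.3, 144.5]
tool_rot: [3.138, 0.0, -2.97]
force: [1.0, 0.6, -1.6]
width: 23.1
gripper_force: 59.3
```

View pics/s5.png

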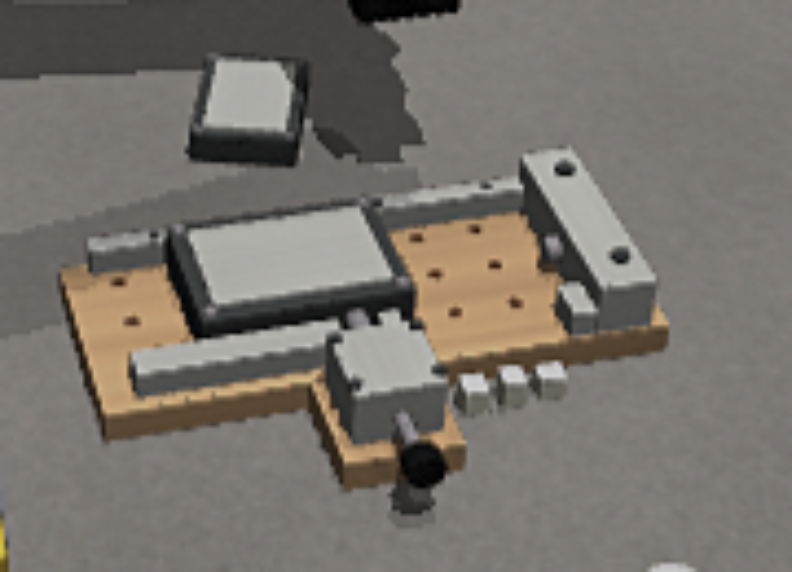

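The bed is clear and the three offcuts lie on the table at (473,392), (512,387) and (550,380). Next I put the brush down left of the jig.

```bash
python3 -m handwheel '[{"delta_pos":[1.8,0.9,0],"yaw":0},{"delta_pos":[0,0,-2.5],"yaw":0},{"delta_pos":[0,0,-3],"yaw":0},{"delta_pos":[0,0,-2.5],"yaw":0},{"delta_pos":[0,0,-1.5],"yaw":0},{"delta_pos":[0,0,-0.8],"yaw":0},{"delta_pos":[0,0,-0.4],"yaw":0},{"delta_pos":[0,0,0],"yaw":0},{"delta_pos":[0,0,0],"yaw":0}]' && python3 -m handwheel '[{"delta_pos":[0,0,-0.1],"yaw":0},{"delta_pos":[0,0,-0.1],"yaw":0},{"delta_pos":[0,0,0],"yaw":0}]'
```

```text
clock: 9.2
eef_pos: [655.2, 95.8, 38.3]
tool_rot: [-3.141, 0.002, -2.979]
force: [0.3, -0.2, -0.5]
width: 22.7
gripper_force: 59.3
clock: 9.45
eef_pos: [654.7, 96.5, 36.1]
tool_rot: [-3.142, 0.001, -2.978]
force: [0.9, 0.7, -1.8]
width: 23.1
gripper_force: 59.3
```

```bash
python3 -m handwheel '[{"delta_pos":[0,0,-0.1],"yaw":0},{"delta_pos":[0,0,-0.1],"yaw":0},{"delta_pos":[0,0,0],"yaw":0},{"delta_pos":[0,0,0],"yaw":0}]' && python3 -m handwheel '[{"delta_pos":[0,0,0],"yaw":0},{"delta_pos":[0,0,0],"yaw":0},{"delta_pos":[0,0,0],"yaw":0},{"delta_pos":[0,0,0],"yaw":0},{"delta_pos":[0,0,0],"yaw":0},{"delta_pos":[0,0,0],"yaw":0}]' 0
```

```text
clock: 9.78
eef_pos: [654.6, 96.5, 34.3]
tool_rot: [-3.141, 0.001, -2.978]
force: [-1.5, 0.8, 5.5]
width: 23.0
gripper_force: 59.9
clock: 10.28
eef_pos: [654.2, 96.4, 33.2]
tool_rot: [3.142, -0.0, -2.978]
force: [0.6, 0.5, -0.8]
width: 42.5
gripper_force: 0.0
```

```bash
python3 -m handwheel '[{"delta_pos":[0,0,1],"yaw":0},{"delta_pos":[0,0,2],"yaw":0},{"delta_pos":[0,0,3],"yaw":0},{"delta_pos":[0,0,3],"yaw":0},{"delta_pos":[0,0,1.5],"yaw":0},{"delta_pos":[0,0,0],"yaw":0}]' && python3 -m handwheel '[{"delta_pos":[-2.83,-2.35,0],"yaw":0},{"delta_pos":[-2.83,-2.35,0],"yaw":0},{"delta_pos":[-2.83,-2.35,0],"yaw":0},{"delta_pos":[-2.83,-2.35,0],"yaw":0},{"delta_pos":[-2.83,-2.35,0],"yaw":0},{"delta_pos":[-2.83,-2.35,0],"yaw":0},{"delta_pos":[0,0,0],"yaw":0},{"delta_pos":[0,0,0],"yaw":0}]' -1
python3 - <<'E'
from h import *
t=get_image("top");s=get_image("side");P=pts(t).reshape(-1,3)
m=(abs(P[:,0]-655)<50)&(abs(P[:,1]-97)<40)&(P[:,2]>40)&(P[:,2]<75);print("brush",cv2.minAreaRect(P[m,:2].astype(np.float32)),P[m,2].mean(),m.sum())
save(s,"s6.png",(220,130,400,290),3.7)
st=status.read_state();e=st["eef_pos"];d=e[:2]-[593,-26.5];print(e,"jig",d@[.9867,.1623],d@[-.1623,.9867])
E
```

```text
clock: 10.78
eef_pos: [657.2, 97.0, 143.6]
tool_rot: [3.141, 0.009, -2.979]
force: [0.7, 1.0, -0.4]
width: 42.6
gripper_force: 0.0
clock: 11.45
eef_pos: [482.4, -46.5, 138.3]
tool_rot: [-3.141, -0.002, -2.982]
force: [0.1, 0.5, 0.3]
width: -0.1
gripper_force: 0.0
brush ((652.7680053710938, 94.80616760253906), (61.548912048339844, 23.823781967163086), 9.458444595336914) 60.91794577386929 202
[485.27682023 -44.1657616  138.4561632 ] jig -109.15761458745389 0.05266510270764429
```

View pics/s6.png

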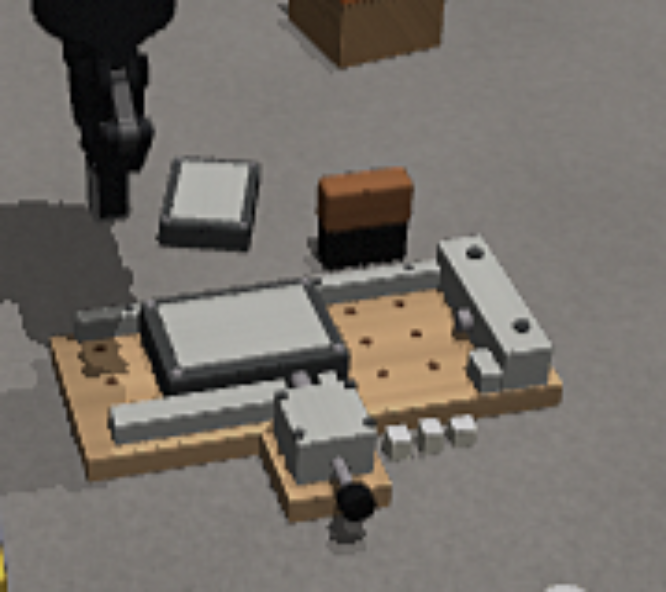

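The brush stands upright by the jig at (365,215), and the bed is clear. Now I lower the closed fingers behind the housing's rear face.

```bash
python3 -m handwheel '[{"delta_pos":[0,0,-2],"yaw":0},{"delta_pos":[0,0,-3],"yaw":0},{"delta_pos":[0,0,-3],"yaw":0},{"delta_pos":[0,0,-1.5],"yaw":0},{"delta_pos":[0,0,-0.8],"yaw":0},{"delta_pos":[0,0,-0.6],"yaw":0},{"delta_pos":[0,0,0],"yaw":0},{"delta_pos":[0,0,0],"yaw":0}]' && python3 -m handwheel '[{"delta_pos":[0.3,0.05,0],"yaw":0},{"delta_pos":[0.3,0.05,0],"yaw":0},{"delta_pos":[0.3,0.05,0],"yaw":0},{"delta_pos":[0.3,0.05,0],"yaw":0},{"delta_pos":[0.3,0.05,0],"yaw":0},{"delta_pos":[0.3,0.05,0],"yaw":0},{"delta_pos":[0,0,0],"yaw":0}]'
```

```text
clock: 12.22
eef_pos: [485.2, -44.2, 29.7]
tool_rot: [-3.142, 0.001, -2.978]
force: [0.8, 0.4, -0.3]
width: 0.0
gripper_force: 0.0
clock: 12.8
eef_pos: [503.0, -41.6, 29.4]
tool_rot: [-3.142, 0.001, -2.978]
force: [0.0, -0.5, -0.5]
width: -0.4
gripper_force: 0.0
```

```bash
python3 -m handwheel '[{"delta_pos":[0.69,0.11,0],"yaw":0},{"delta_pos":[0.69,0.12,0],"yaw":0},{"delta_pos":[0.69,0.11,0],"yaw":0},{"delta_pos":[0.69,0.12,0],"yaw":0},{"delta_pos":[0.69,0.11,0],"yaw":0},{"delta_pos":[0.69,0.11,0],"yaw":0},{"delta_pos":[0.69,0.12,0],"yaw":0},{"delta_pos":[0.69,0.11,0],"yaw":0},{"delta_pos":[0.69,0.11,0],"yaw":0},{"delta_pos":[0,0,0],"yaw":0}]'
python3 - <<'E'
from h import *
t=get_image("side");P=pts(t).reshape(-1,3);e=status.read_state()["eef_pos"];d=P[:,:2]-[594,-25.5];q=np.c_[d@[.9867,.1623],d@[-.1623,.9867]]
m=(P[:,2]>38)&(P[:,2]<47)&(abs(q[:,1])<38)&(q[:,0]<105)&(q[:,0]>-95);print("housing x",np.percentile(q[m,0],[1,99]))
d=e[:2]-[593,-26.5];print(e,"jig",d@[.9867,.1623],d@[-.1623,.9867])
E
```

```text
clock: 13.63
eef_pos: [567.0, -30.8, 29.5]
tool_rot: [3.142, 0.003, -2.978]
force: [0.7, 0.2, 0.5]
width: -0.2
gripper_force: 0.0
housing x [-33.76174881  93.17887454]
[566.04571112 -31.04843796  29.45727604] jig -27.334008317255456 -0.11326264874504272
```

```bash
python3 -m handwheel '[{"delta_pos":[0.3,0.05,0],"yaw":0},{"delta_pos":[0.3,0.05,0],"yaw":0},{"delta_pos":[0.3,0.05,0],"yaw":0},{"delta_pos":[0.2,0.03,0],"yaw":0},{"delta_pos":[0.2,0.03,0],"yaw":0},{"delta_pos":[0,0,0],"yaw":0}]' && python3 -m handwheel '[{"delta_pos":[0.2,0.03,0],"yaw":0},{"delta_pos":[0.1,0.02,0],"yaw":0},{"delta_pos":[0,0,0],"yaw":0},{"delta_pos":[0,0,0],"yaw":0}]'
```

```text
clock: 14.18
eef_pos: [575.1, -29.7, 28.8]
tool_rot: [3.141, -0.005, -2.979]
force: [-4.3, -0.7, 2.2]
width: 0.3
gripper_force: 2.5
clock: 14.52
eef_pos: [576.3, -29.6, 28.6]
tool_rot: [3.141, -0.008, -2.979]
force: [-6.9, -0.7, 2.1]
width: -0.2
gripper_force: 3.8
```

```bash
python3 -m handwheel '[{"delta_pos":[0.2,0.03,0],"yaw":0},{"delta_pos":[0.2,0.03,0],"yaw":0},{"delta_pos":[0.1,0.02,0],"yaw":0},{"delta_pos":[0,0,0],"yaw":0}]' && python3 -m handwheel '[{"delta_pos":[0.2,0.03,0],"yaw":0},{"delta_pos":[0.2,0.03,0],"yaw":0},{"delta_pos":[0.1,0.02,0],"yaw":0},{"delta_pos":[0,0,0],"yaw":0}]'
```

```text
clock: 14.85
eef_pos: [580.5, -28.9, 28.4]
tool_rot: [3.141, -0.01, -2.979]
force: [-8.4, -1.0, 2.6]
width: -0.4
gripper_force: 4.4
clock: 15.18
eef_pos: [582.9, -28.8, 27.9]
tool_rot: [3.141, -0.016, -2.979]
force: [-13.3, -1.7, 5.5]
width: -0.1
gripper_force: 6.4
```

```bash
python3 -m handwheel '[{"delta_pos":[0.2,0.03,0],"yaw":0},{"delta_pos":[0.2,0.03,0],"yaw":0},{"delta_pos":[0,0,0],"yaw":0},{"delta_pos":[0,0,0],"yaw":0},{"delta_pos":[0,0,0],"yaw":0},{"delta_pos":[0,0,0],"yaw":0}]'
python3 -m handwheel '[{"delta_pos":[0.1,0.02,0],"yaw":0},{"delta_pos":[0.1,0.02,0],"yaw":0},{"delta_pos":[0,0,0],"yaw":0},{"delta_pos":[0,0,0],"yaw":0},{"delta_pos":[0,0,0],"yaw":0},{"delta_pos":[0,0,0],"yaw":0},{"delta_pos":[0,0,0],"yaw":0},{"delta_pos":[0,0,0],"yaw":0},{"delta_pos":[0,0,0],"yaw":0},{"delta_pos":[0,0,0],"yaw":0}]'
```

```text
clock: 15.68
eef_pos: [582.9, -28.8, 27.2]
tool_rot: [3.141, -0.023, -2.98]
force: [-18.2, -2.1, 8.2]
width: 0.1
gripper_force: 9.4
clock: 16.52
eef_pos: [582.9, -28.9, 26.9]
tool_rot: [3.141, -0.027, -2.98]
force: [-22.3, -2.9, 8.3]
width: -0.4
gripper_force: 11.0
```

Position no longer changes while the force rises, so the housing is on the stop. I hold for about 4 s and look.

```bash
for i in 1 2 3 4 5; do python3 -m handwheel '[{"delta_pos":[0,0,0],"yaw":0},{"delta_pos":[0,0,0],"yaw":0},{"delta_pos":[0,0,0],"yaw":0},{"delta_pos":[0,0,0],"yaw":0},{"delta_pos":[0,0,0],"yaw":0},{"delta_pos":[0,0,0],"yaw":0},{"delta_pos":[0,0,0],"yaw":0},{"delta_pos":[0,0,0],"yaw":0},{"delta_pos":[0,0,0],"yaw":0},{"delta_pos":[0,0,0],"yaw":0}]' | sed -n '1,2p;4p'; done
python3 - <<'E'
from h import *
s=get_image("side");save(s,"s7.png",(240,180,390,290),5)
E
```

```text
clock: 17.35
eef_pos: [582.9, -28.9, 26.9]
force: [-21.0, -3.2, 8.9]
clock: 18.18
eef_pos: [582.8, -28.9, 26.9]
force: [-21.1, -2.6, 10.1]
clock: 19.02
eef_pos: [582.9, -28.9, 26.9]
force: [-21.3, -2.8, 8.8]
clock: 19.85
eef_pos: [582.9, -28.9, 26.9]
force: [-21.7, -3.1, 8.5]
clock: 20.68
eef_pos: [582.9, -28.9, 26.9]
force: [-21.7, -2.7, 9.2]
```

View pics/s7.png

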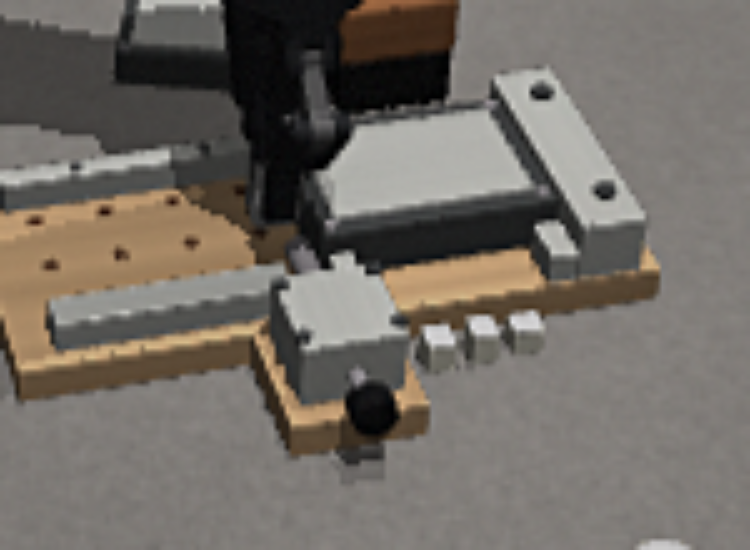

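The housing sits on the stop and the pin shows out behind its rear corner at (300,258), with the tail knob drawn in. I back off slowly and rise.

```bash
python3 -m handwheel '[{"delta_pos":[-0.4,-0.06,0],"yaw":0},{"delta_pos":[-0.4,-0.06,0],"yaw":0},{"delta_pos":[-0.5,-0.08,0],"yaw":0},{"delta_pos":[-0.8,-0.13,0],"yaw":0},{"delta_pos":[-1,-0.16,0],"yaw":0},{"delta_pos":[-1,-0.16,0],"yaw":0},{"delta_pos":[0,0,1],"yaw":0},{"delta_pos":[0,0,3],"yaw":0},{"delta_pos":[0,0,3],"yaw":0},{"delta_pos":[-3,0,3],"yaw":0}]' && python3 -m handwheel '[{"delta_pos":[-3,0,2],"yaw":0},{"delta_pos":[-3,0,0],"yaw":0},{"delta_pos":[0,0,0],"yaw":0},{"delta_pos":[0,0,0],"yaw":0},{"delta_pos":[0,0,0],"yaw":0},{"delta_pos":[0,0,0],"yaw":0},{"delta_pos":[0,0,0],"yaw":0},{"delta_pos":[0,0,0],"yaw":0},{"delta_pos":[0,0,0],"yaw":0}]'
python3 - <<'E'
from h import *
s=get_image("side");save(s,"s8.png",(240,180,390,290),5)
E
```

```text
clock: 21.57
eef_pos: [533.5, -31.9, 131.6]
tool_rot: [-3.141, 0.012, -2.978]
force: [2.4, -0.6, 0.1]
width: -0.1
gripper_force: 0.0
clock: 22.32
eef_pos: [466.5, -32.6, 148.5]
tool_rot: [3.141, -0.0, -2.978]
force: [-0.4, -0.5, -0.4]
width: -0.1
gripper_force: 0.0
```

View pics/s8.png

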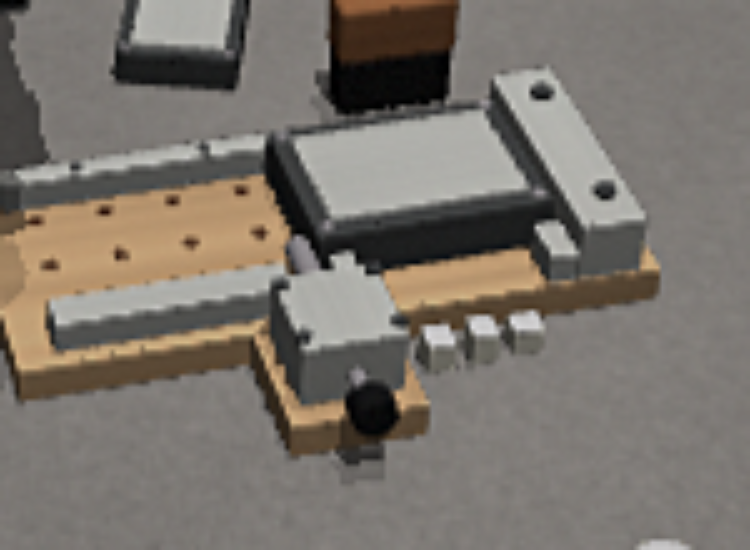

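The housing stayed on the stop with the pin out behind it at (302,252), the brush is standing at (393,50), and the offcuts are on the table.

```bash
python3 -c "from cell import ctrl;print(ctrl.finish_job())"
```

```text
the job is handed in; nothing more can be done
None
```

I handed the job in at about 22 s of the 72 s allowed; the hand-in returned no verdict, but the last picture shows the offcuts swept onto the table, the brush standing left of the jig, and the housing on the stop with the plunger out behind it.

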